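# Nest the three handled mixing pans

### The job

Nest the three metal mixing pans to put them away: the medium one inside the largest and the smallest inside the medium one, each set down gently, upright and fully home on the floor of the next, with the three handles fanned out about a third of a turn from one another so that none lies over another. Leave the largest pan standing where it is, and do not disturb the tape roll, the sanding block or the unpainted jar.

Things in the scene. Friction and masses are not known exactly. Their poses are not given: they have to be found in the camera images.
- pan_large: Largest pan: round open metal pan, tapered wall, wooden bar handle. Origin: centre of the underside; z up, handle along +x. Outer diameter 84 mm at bottom, 108 at rim, height 50, wall 3, floor 4 mm thick. About 450 g. Stands left of the pine shelf, handle roughly to the robot's right.
- pan_medium: Medium pan: round open metal pan, tapered wall, wooden bar handle. Origin: centre of the underside; z up, handle along +x. Outer diameter 68 mm at bottom, 90 at rim, height 54, wall 3, floor 4 mm thick. About 200 g. Right of the pine shelf, handle roughly away from the robot. Home when 4 mm above the largest pan's origin, 5 mm play all round; cannot go home over the other's handle.
- pan_small: Smallest pan: round open metal pan, tapered wall, wooden bar handle. Origin: centre of the underside; z up, handle along +x. Outer diameter 52 mm at bottom, 74 at rim, height 58, wall 3, floor 4 mm thick. About 150 g. Right of the pine shelf, handle roughly away from the robot. Home when 4 mm above the medium pan's origin, 5 mm play all round.
- pan_large_handle (a point): Middle of the largest pan's handle, at x = 96, z = 58 mm in the pan's frame. The handle is a level bar 15 mm wide (y), 18 mm tall, from x = 62 to 130 mm, joined to the rim by a flat strap with its underside at z = 46 mm; pinch it across from above, between x = 85 and 105 mm.
- pan_medium_handle (a point): Middle of the medium pan's handle, at x = 96, z = 62 mm in the pan's frame. The handle is a level bar 15 mm wide (y), 18 mm tall, from x = 62 to 130 mm, joined to the rim by a flat strap with its underside at z = 50 mm; pinch it across from above, between x = 85 and 105 mm.
- pan_small_handle (a point): Middle of the smallest pan's handle, at x = 96, z = 66 mm in the pan's frame. The handle is a level bar 15 mm wide (y), 18 mm tall, from x = 62 to 130 mm, joined to the rim by a flat strap with its underside at z = 54 mm; pinch it across from above, between x = 85 and 105 mm.
- sanding_block: Wooden sanding block, 48 x 88 x 30 mm, on the table at the far right, beyond the low board. Bystander, stays where it is. Origin: centre of its underside.
- jar_bare: Unpainted turned wooden jar, 67 mm across, 58 mm tall, on the table at the left. The fixed pine shelf, 157 mm tall with brushes on it (to 175 mm), 104 mm wide, lies from (0.25, 0.00) to (0.60, 0.09) with an upright panel 295 mm tall on its far end (x over 0.55); carry pans over it at x about 0.42. Bystander, stays where it is. Origin: centre of its underside.
- tape_roll: Roll of masking tape, 86 mm across, 24 mm tall, lying on a low board (18 mm high, with pegs to 43 mm) at the far right. Bystander, stays where it is. Origin: centre of its underside.

How it is judged:
At the end, for the whole second after the job is handed in: Medium pan in the largest, smallest in the medium: undersides 0 to 8 mm above the outer pan's (home is 4), centres within 10 mm, every two handles over about 75 degrees apart, all upright within 0.06 rad and still; largest on the table within 50 mm of its start (horizontal distance between pan_medium and pan_large below 0.01 m and z of pan_medium in the frame of pan_large between 0 and 0.008 m and horizontal distance between pan_small and pan_medium below 0.01 m and z of pan_small in the frame of pan_medium between 0 and 0.008 m and x of each of pan_medium_handle, pan_small_handle in the frame of pan_large below 0.027 m and x of pan_small_handle in the frame of pan_medium below 0.027 m and angle between each of pan_large, pan_medium, pan_small's own z axis and vertical below 0.06 rad and linear speed of each of pan_large, pan_medium, pan_small below 0.02 m/s and height (world z) of pan_large below 0.006 m and distance of pan_large from where it was at the start of the episode below 0.05 m); the robot touches nothing.
It fails at once if the sanding block moved more than 30 mm (distance of sanding_block from where it was at the start of the episode above 0.03 m).
It fails at once if the unpainted jar moved more than 30 mm (distance of jar_bare from where it was at the start of the episode above 0.03 m).
It fails at once if the tape roll moved more than 30 mm (distance of tape_roll from where it was at the start of the episode above 0.03 m).
It fails at once if a pan dropped or was driven into the other (over 0.5 m/s in its last 30 mm, the outer pan standing) (horizontal distance between pan_medium and pan_large below 0.03 m and z of pan_medium in the frame of pan_large between 0 and 0.034 m and linear speed of pan_medium above 0.5 m/s and linear speed of pan_large below 0.2 m/s).
It fails at once if a pan dropped or was driven into the other (over 0.5 m/s in its last 30 mm, the outer pan standing) (horizontal distance between pan_small and pan_medium below 0.03 m and z of pan_small in the frame of pan_medium between 0 and 0.034 m and linear speed of pan_small above 0.5 m/s and linear speed of pan_medium below 0.2 m/s).
It also fails if it takes over 72 s, if anything falls off the work surface, if the arm or the gripper's body presses on something with over 40 N, if the wrist force passes 120 N, or if a joint passes its speed limit or range.

### The arm

A 7-joint arm with a two-finger parallel gripper is mounted at the origin on the work surface; the furniture and walls round the work are solid. World frame = base frame: x ahead of the robot, y to its left, z up, the work surface at z = 0. Lengths are in m, angles in rad, forces in N, time in s.
With the tool pointing down it reaches from about 0.425 to 0.925 m from the base axis. Payload 6.8 kg.
Tool frame: the origin (TCP) lies at the very end of the fingers, on their centre line; the grasp point (between the pads) lies 19 mm behind it; z points along the fingers, y is the line along which they close (so a half turn about z gives the same grasp; the last joint's range is limited). The gripper opens to 85 mm and grips with 20 to 120 N. Pads are 22 mm wide; open, the fingers measure 114 mm over their backs; the gripper's body (76 mm by 85 mm) begins 54 mm behind the grasp point. The pads swing forward as they close: fully open they stand 13 mm farther back than shut.
Start: joints at [-1.427, 0.477, 0.022, 1.555, -0.011, 1.109, -0.083], TCP at [0.168, 0.654, 0.231] pointing down, gripper open.
Joint ranges: [-2.96, 2.96], [-0.34, 2.1], [-1.41, 1.46], [0.24, 2.44], [-1.37, 4.51], [0.17, 1.92], [-2.96, 2.96]. Speed limits (rad/s): [2.39, 2.39, 3.14, 3.14, 3.14, 3.14, 3.14].

### API

Orientations are given as a rotation vector (axis times angle).
In Python, from bench import get_obs, grab_frame, hand_in gives the robot as it stands.
- The arm moves only by the tool drive_tool, never from a script. Its argument "rows" is a list of rows, each an object with "offset": the shift along the tool's x, y, z as a fraction of full scale, a list of three; "rotation": the turn, a rotation vector about the tool's x, y, z as a fraction of full scale, a list of three; "claw": the opening, from 0 (shut) to 1 (fully open). In form: [{"offset": [tx, ty, tz], "rotation": [wx, wy, wz], "claw": claw}, ...]. A call has 1 to 20 rows; each row is the pose to reach, as a shift and turn from the pose commanded when the call began, along the tool's axes at that moment; what a row does not reach only later rows make up. Full scale, the value 1, is 0.15 m for a shift and 2 rad for a turn. A row lasts 1/12 s, in which the tool goes at most 41.7 mm and 7.16 degrees, less where a joint would pass 70% of its speed; a pose out of reach is approached as far as the arm can. A call with a number of a shift or a turn outside -1 to 1 is refused whole. A call with a gripper value outside its range is refused whole. The fingers move at their own pace and stop on an object; "force" is the grip in N (left out, the last holds). Time passes only in rows, so rows that repeat a pose let the fingers close. It gives the time, the measured TCP pose, the force, the opening and the grip force at its end, in the units of the state.
- get_obs(): the state, without advancing time (a new reading comes with each control period).
- grab_frame(name): name is "scene" or "top"; returns a dict with "frame" (420x560x3 uint8, red, green, blue), "z_map" (420x560 float32, m along the optical axis (not along the pixel's ray), 0 where there is no reading), "vfov" (degrees; the focal length in pixels is half the picture's height over the tangent of half this angle, whatever the lens; pixels are square), "cx", "cy" (the principal point, pixels), "R" (3x3) and "t" (3): a world point X has camera coordinates R X + t. Camera axes: x right, y down, z forward; pixel columns grow to the right and rows downward; lengths in m; the calibration is good to about 2 mm. A picture is of the moment at which its call begins.
- hand_in(): hands the job in; it is judged then, once.
The state is a dict: "clock": time; "joints": joint angles; "qvel": joint speeds; "tau": joint torques, N m; "tcp_pos": TCP position; "orientation": TCP orientation; "contact_force": force on the tool from outside, world axes, zero at the start; "moment": the same for the moment, N m; "grip_width": finger opening in m; "gripper_force": force on a finger pad.
Only numpy, scipy, OpenCV 4.12 (cv2) and the standard library are available. Lean on these libraries where they do the work, as an engineer would, in place of code of your own. Each camera call takes 0.05 s, during which the arm holds its last target. There are 200 camera calls.

## Working session

There is one attempt and no reset: what is moved stays moved. The work goes in short steps, Python scripts to look and compute and a tool call to move; the robot and the scene stay as the last step left them, time stands still between calls to the robot, and variables do not carry over. Pictures are saved under pics/ and viewed, at most 10 in all, crops included, and the job is handed in when it is done.

Besides the shell and the picture viewer there is one more tool, called as name(argument=value, ...) on one line, values as JSON. drive_tool: Moves the arm, as the interface text tells. Its arguments: {"type":"object","properties":{"rows":{"type":"array","items":{"type":"object","properties":{"offset":{"type":"array","items":{"type":"number"}},"rotation":{"type":"array","items":{"type":"number"}},"claw":{"type":"number"}}}},"force":{"type":"number"}},"required":["rows"]}

```bash
ls; mkdir -p pics; python3 - <<'E'
from bench import *
import cv2,numpy as np
o=get_obs();print({k:np.round(v,3) for k,v in o.items()})
for n in("scene","top"):
    g=grab_frame(n);cv2.imwrite(f"pics/{n}0.png",g["frame"][:,:,::-1]);np.savez(f"{n}0.npz",**g)
    print(n,g["vfov"],g["cx"],g["cy"],g["R"].round(3).tolist(),g["t"],"C",-g["R"].T@g["t"],(g["z_map"]>0).mean())
E
```

```text
pics
{'clock': np.float64(0.0), 'joints': array([-1.427,  0.478,  0.022,  1.556, -0.012,  1.109, -0.083]), 'qvel': array([ 0.   , -0.003, -0.002, -0.   , -0.001, -0.   ,  0.001]), 'tau': array([-1.0000e-03, -5.9646e+01,  1.6070e+00, -2.8119e+01,  1.2000e-02,
        9.0000e-03, -0.0000e+00]), 'tcp_pos': array([0.168, 0.653, 0.23 ]), 'orientation': array([-3.950e-01, -3.117e+00,  3.000e-03]), 'contact_force': array([0.111, 0.364, 0.368]), 'moment': array([ 0.016, -0.012,  0.035]), 'gripper_force': np.float64(0.0), 'grip_width': np.float64(0.086)}
scene 49.915158023422705 278.18790991019137 207.56139111481608 [[0.632, -0.775, 0.024], [-0.469, -0.406, -0.784], [0.617, 0.484, -0.62]] [-0.28361916  0.26208669  0.89556387] C [-0.25071824 -0.54697089  0.76754616] 0.9960459183673469
top 56.01840583373524 281.43993650613015 210.15142168193887 [[-0.016, -1.0, -0.023], [-0.998, 0.018, -0.066], [0.067, 0.022, -0.998]] [0.02538743 0.46107251 0.94329981] C [ 0.39741913 -0.00322964  0.97215971] 0.9959948979591837
```

View pics/scene0.png

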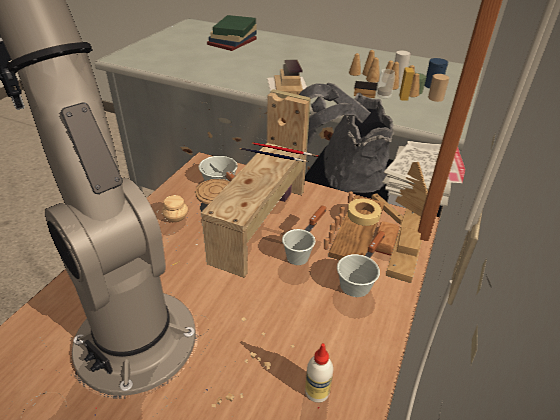

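View pics/top0.png

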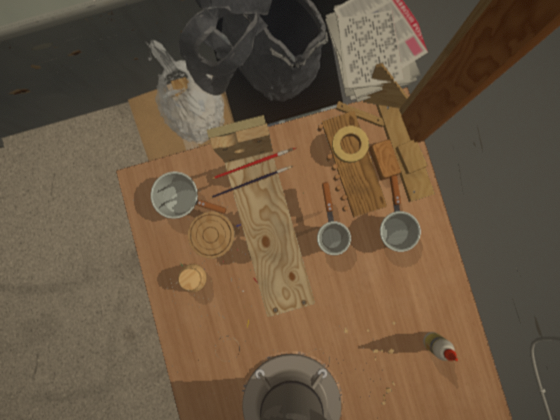

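The scene view shows the two small pans right of the shelf (299,246 and 357,275). The top view shows the large pan at (175,195) with its handle to about (215,207), the small pan at (334,238) and the medium pan at (400,231), both handles pointing up the image (away from the robot).

```bash
cat > h.py <<'E'
import numpy as np,cv2
from scipy.optimize import least_squares
def cloud(g):
    z=g["z_map"];f=z.shape[0]/2/np.tan(np.radians(float(g["vfov"]))/2)
    v,u=np.mgrid[:z.shape[0],:z.shape[1]]
    P=np.stack([(u-g["cx"])/f*z,(v-g["cy"])/f*z,z],-1)
    return (P-g["t"])@g["R"]      # R^T(P-t)
def ray(g,u,v,h):
    f=g["frame"].shape[0]/2/np.tan(np.radians(float(g["vfov"]))/2)
    d=np.array([(u-g["cx"])/f,(v-g["cy"])/f,1])@g["R"];C=-g["R"].T@g["t"]
    return C+d*(h-C[2])/d[2]
def pan(X,c,H,r,frame):
    """rim circle fit from points near rim height; handle from points above rim"""
    d=np.hypot(*(X[...,:2]-c).transpose(2,0,1))
    for _ in range(4):
        d=np.hypot(*(X[...,:2]-c).transpose(2,0,1))
        m=(abs(X[...,2]-H)<.006)&(d<r+.015)&(d>r-.015)
        p=X[m]
        if len(p)<8: return None
        s=least_squares(lambda q:np.hypot(p[:,0]-q[0],p[:,1]-q[1])-q[2],[*c,r],loss="soft_l1",f_scale=.001)
        c=s.x[:2]
    d=np.hypot(*(X[...,:2]-c).transpose(2,0,1))
    hsv=cv2.cvtColor(frame,cv2.COLOR_RGB2HSV)
    m=(d>.066)&(d<.135)&(X[...,2]>H+.008)&(X[...,2]<H+.03)&(hsv[...,1]>70)
    n,l=cv2.connectedComponents(m.astype(np.uint8))
    out=dict(c=c.round(4),r=round(s.x[2],4),n=int(len(p)),zr=np.median(p[:,2]).round(4))
    hs=[]
    for i in range(1,n):
        q=X[l==i]
        if len(q)>15:
            mu=q.mean(0);_,_,V=np.linalg.svd(q[:,:2]-mu[:2],full_matrices=False)
            hs.append((len(q),mu.round(4),'top',np.percentile(q[:,2],80).round(4),'az',np.degrees(np.arctan2(*(mu[:2]-c)[::-1])).round(1),'axis',np.degrees(np.arctan2(V[0,1],V[0,0])).round(1),'d',np.hypot(*(mu[:2]-c)).round(4)))
    return out,hs
E
python3 - <<'E'
from h import *
px={"L":(175,195,.05,.054),"S":(334,238,.058,.037),"M":(400,231,.054,.045)}
T=dict(np.load("top0.npz"));S=dict(np.load("scene0.npz"))
for n,(u,v,H,r) in px.items():
    c=ray(T,u,v,H)[:2]
    for g,nm in((T,"top"),(S,"scene")):
        X=cloud(g);print(n,nm,c.round(3),pan(X,c,H,r-.0015,g["frame"]))
for g in(T,S):
    X=cloud(g)
    for x,y in((.4,-.02+.0),(.45,-.12),(.35,-.15),(.4,.15),(.42,.045)):
        m=np.hypot(X[...,0]-x,X[...,1]-y)<.008;print((x,y),np.median(X[m][:,2]).round(4) if m.any() else None)
E
```

```text
L top [0.499 0.268] ({'c': array([0.4997, 0.27  ]), 'r': np.float64(0.0527), 'n': 379, 'zr': np.float64(0.0495)}, [(575, array([0.4331, 0.195 , 0.0613]), 'top', np.float64(0.065), 'az', np.float64(-131.6), 'axis', np.float64(149.0), 'd', np.float64(0.1003)), (22, array([0.442 , 0.1596, 0.0595]), 'top', np.float64(0.0606), 'az', np.float64(-117.6), 'axis', np.float64(-104.5), 'd', np.float64(0.1245))])
L scene [0.499 0.268] ({'c': array([0.5   , 0.2668]), 'r': np.float64(0.0526), 'n': 206, 'zr': np.float64(0.0499)}, [(42, array([0.4722, 0.1908, 0.0659]), 'top', np.float64(0.0689), 'az', np.float64(-110.1), 'axis', np.float64(-111.9), 'd', np.float64(0.0809)), (240, array([0.4161, 0.2013, 0.0596]), 'top', np.float64(0.0605), 'az', np.float64(-142.0), 'axis', np.float64(147.9), 'd', np.float64(0.1064))])
S top [ 0.392 -0.103] ({'c': array([ 0.3926, -0.1022]), 'r': np.float64(0.0361), 'n': 284, 'zr': np.float64(0.0571)}, [(175, array([ 0.4893, -0.088 ,  0.0733]), 'top', np.float64(0.0751), 'az', np.float64(8.3), 'axis', np.float64(-172.5), 'd', np.float64(0.0978))])
S scene [ 0.392 -0.10
[... 430 characters left out ...]
0.4058, -0.2553]), 'r': np.float64(0.0441), 'n': 341, 'zr': np.float64(0.053)}, [(186, array([ 0.5029, -0.2442,  0.0688]), 'top', np.float64(0.0707), 'az', np.float64(6.5), 'axis', np.float64(-174.0), 'd', np.float64(0.0977))])
M scene [ 0.406 -0.256] ({'c': array([ 0.4055, -0.2594]), 'r': np.float64(0.0438), 'n': 354, 'zr': np.float64(0.0539)}, [(130, array([ 0.5022, -0.2497,  0.07  ]), 'top', np.float64(0.0723), 'az', np.float64(5.7), 'axis', np.float64(-172.9), 'd', np.float64(0.0972))])
(0.4, -0.02) -0.0005
(0.45, -0.12) -0.0002
(0.35, -0.15) -0.0006
(0.4, 0.15) 0.0576
(0.42, 0.045) 0.1565
(0.4, -0.02) 0.1102
(0.45, -0.12) 0.0003
(0.35, -0.15) 0.0008
(0.4, 0.15) None
(0.42, 0.045) 0.1568
```

```bash
python3 - <<'E'
from h import *
T=dict(np.load("top0.npz"));S=dict(np.load("scene0.npz"))
X=cloud(T);hsv=cv2.cvtColor(T["frame"],cv2.COLOR_RGB2HSV)
for p in((205,206),(215,209),(328,200),(397,190),(212,233),(225,250)):print(p,hsv[p[1],p[0]],X[p[1],p[0]].round(3))
c=np.array([.5,.2685])
for nm,g in(("top",T),("scene",S)):
    X=cloud(g);hsv=cv2.cvtColor(g["frame"],cv2.COLOR_RGB2HSV)
    d=np.hypot(*(X[...,:2]-c).transpose(2,0,1))
    az=np.degrees(np.arctan2(X[...,1]-c[1],X[...,0]-c[0]))
    m=(d>.066)&(d<.135)&(X[...,2]>.0625)&(X[...,2]<.075)&(az<-60)&(az>-150)
    q=X[m];print(nm,len(q),q.mean(0),np.median(q[:,2]),'az',np.degrees(np.arctan2(q[:,1].mean()-c[1],q[:,0].mean()-c[0])))
    def reg(x0,x1,y0,y1):
        k=(X[...,0]>x0)&(X[...,0]<x1)&(X[...,1]>y0)&(X[...,1]<y1);return k
    # max-height grids (mm), 2cm cells
    for x0,x1,y0,y1 in((.42,.60,-.32,-.04),(.36,.70,.20,.42)):
        print("y:",[round(v*1000) for v in np.arange(y0,y1-.001,.02)])
        for x in np.arange(x1-.02,x0-.001,-.02):
            print(round(x,2),[int(1000*np.max(X[reg(x,x+.02,y,y+.02)][:,2],initial=-.009)) for y in np.arange(y0,y1-.001,.02)])
E
```

```text
(205, 206) [ 12 170 114] [0.471 0.193 0.066]
(215, 209) [ 12 169 118] [0.463 0.17  0.067]
(328, 200) [ 12 171 128] [ 0.479 -0.09   0.077]
(397, 190) [ 12 177 127] [ 0.499 -0.248  0.07 ]
(212, 233) [ 17 127 147] [0.408 0.178 0.06 ]
(225, 250) [ 16 134 139] [0.368 0.149 0.054]
top 162 [0.46852877 0.17800297 0.06619092] 0.06619871554627238 az -109.17561956561755
y: [-320, -300, -280, -260, -240, -220, -200, -180, -160, -140, -120, -100, -80, -60]
0.58 [48, 48, 49, 33, 32, 31, 44, 44, 44, 45, 43, 37, 4, 4]
0.56 [48, 48, 49, 32, 32, 31, 20, 44, 44, 43, 35, 3, 3, 1]
0.54 [49, 49, 50, 33, 31, 27, 20, 20, 20, 42, 42, 3, 2, 3]
0.52 [24, 24, 23, 71, 72, 19, 20, 20, 20, 41, 43, 71, 3, 3]
0.5 [24, 26, 2, 72, 71, 21, 20, 20, 21, 39, 40, 77, 74, 3]
0.48 [24, 24, 2, 72, 70, 20, 20, 21, 21, 38, 2, 76, 65, 2]
0.46 [22, 23, 1, 74, 20, 21, 21, 20, 32, 34, 1, 78, 2, 2]
0.44 [2, 53, 56, 56, 54, 19, 19, 20, 19, 34, 58, 80, 3, 2]
0.42 [0, 55, 41, 29, 55, 57, 3, 2, 2, 57, 59, 60, 59, 1]
y: [200, 220, 240, 260, 280, 300, 320, 340, 360, 380, 400]
0.68 [-9, -9, -9, -9, -9, -9, -9, -9, -9, -9, -9]
0.66 [-9, -9,
[... 1536 characters left out ...]
9, -9, -9, -9, -9]
0.64 [-9, -9, -9, -9, -9, -9, -9, -9, -9, -9, -9]
0.62 [-9, -9, -9, -9, -9, -9, -9, -9, -9, -9, -9]
0.6 [-9, -9, -9, 2, 4, -9, -9, -9, -9, -9, -9]
0.58 [-9, -9, 2, 4, 2, -9, -9, -9, -9, 0, -3]
0.56 [-9, -9, 2, 3, -9, -9, -9, -9, 2, 2, 3]
0.54 [-9, 53, 50, 52, 52, 50, -9, -9, -9, 2, 3]
0.52 [55, 53, 31, 7, 41, 53, -9, -9, 2, 4, 4]
0.5 [52, 37, -9, 6, 7, 52, 50, 0, 3, 3, 2]
0.48 [69, 40, -9, -9, -9, 52, 50, 3, 3, 2, 2]
0.46 [69, 53, -9, -9, 33, 52, 4, 3, 3, 3, 0]
0.44 [60, 53, 53, 53, 54, 2, 3, 2, 4, 4, -9]
0.42 [64, 62, -9, -9, 2, 4, 2, 3, 4, 3, -9]
0.4 [62, 61, -9, 3, 2, 4, 2, 4, 3, 0, -9]
0.38 [61, 60, 2, 3, 3, 5, 3, 4, 4, 0, -9]
0.36 [62, 59, 3, 2, 2, 3, 3, 4, 4, -9, -9]
```

```bash
cat >> h.py <<'E'
from scipy.spatial.transform import Rotation as Ro
def yaw_rot(psi):  # tool down, tool y at world angle psi (deg)
    a=np.radians(psi);y=np.array([np.cos(a),np.sin(a),0]);z=np.array([0,0,-1.]);return Ro.from_matrix(np.c_[np.cross(y,z),y,z])
def nav(p,R,wps):
    """wps: (x,y,z,psi). print per-call fractions, chained from pose p,R"""
    for w in wps:
        d=R.inv().apply(np.array(w[:3])-p);R2=yaw_rot(w[3]);rv=(R.inv()*R2).as_rotvec()
        L=np.linalg.norm(np.array(w[:3])-p)
        print(w,'off',(d/.15).round(3).tolist(),'rot',(rv/2).round(3).tolist(),'rows>=',round(max(L/.0417,np.degrees(np.linalg.norm(rv))/7.16),1))
        p,R=np.array(w[:3]),R2
E
python3 - <<'E'
from h import *
from bench import get_obs
o=get_obs();R=Ro.from_rotvec(o["orientation"]);print(R.as_matrix().round(3))
nav(o["tcp_pos"],R,[(.29,.58,.30,70),(.38,.45,.32,20),(.43,.31,.32,-30),(.45,.17,.32,-60),(.46,.03,.32,-83.8),(.48,-.115,.32,-83.8),(.5,-.247,.25,-83.8),(.5,-.247,.105,-83.8)])
E
```

```text
[[-0.968  0.249 -0.   ]
 [ 0.249  0.968 -0.002]
 [-0.    -0.002 -1.   ]]
(0.29, 0.58, 0.3, 70) off [-0.909, -0.271, -0.463] rot [-0.001, 0.0, 0.049] rows>= 3.8
(0.38, 0.45, 0.32, 20) off [-0.86, -0.609, -0.133] rot [0.0, 0.0, 0.436] rows>= 7.0
(0.43, 0.31, 0.32, -30) off [-0.991, -0.006, 0.0] rot [0.0, 0.0, 0.436] rows>= 7.0
(0.45, 0.17, 0.32, -60) off [-0.742, 0.582, 0.0] rot [0.0, 0.0, 0.262] rows>= 4.2
(0.46, 0.03, 0.32, -83.8) off [-0.409, 0.842, 0.0] rot [0.0, 0.0, 0.208] rows>= 3.4
(0.48, -0.115, 0.32, -83.8) off [0.028, 0.975, 0.0] rot [0.0, 0.0, 0.0] rows>= 3.5
(0.5, -0.247, 0.25, -83.8) off [0.038, 0.889, 0.467] rot [0.0, 0.0, 0.0] rows>= 3.6
(0.5, -0.247, 0.105, -83.8) off [0.0, 0.0, 0.967] rot [0.0, 0.0, 0.0] rows>= 3.5
```

drive_tool(rows=[{"offset": [-0.909, -0.271, -0.463], "rotation": [0, 0, 0.049], "claw": 0.5}, {"offset": [-0.909, -0.271, -0.463], "rotation": [0, 0, 0.049], "claw": 0.5}, {"offset": [-0.909, -0.271, -0.463], "rotation": [0, 0, 0.049], "claw": 0.5}, {"offset": [-0.909, -0.271, -0.463], "rotation": [0, 0, 0.049], "claw": 0.5}, {"offset": [-0.909, -0.271, -0.463], "rotation": [0, 0, 0.049], "claw": 0.5}], force=100)

```text
clock: 0.52
tcp_pos: [0.2994, 0.5767, 0.3045]
orientation: [0.563, 3.085, 0.006]
contact_force: [1.1, -0.1, 0.4]
grip_width: 0.0428
gripper_force: 0.0
```

drive_tool(rows=[{"offset": [-0.86, -0.609, -0.133], "rotation": [0, 0, 0.436], "claw": 0.5}, {"offset": [-0.86, -0.609, -0.133], "rotation": [0, 0, 0.436], "claw": 0.5}, {"offset": [-0.86, -0.609, -0.133], "rotation": [0, 0, 0.436], "claw": 0.5}, {"offset": [-0.86, -0.609, -0.133], "rotation": [0, 0, 0.436], "claw": 0.5}, {"offset": [-0.86, -0.609, -0.133], "rotation": [0, 0, 0.436], "claw": 0.5}, {"offset": [-0.86, -0.609, -0.133], "rotation": [0, 0, 0.436], "claw": 0.5}, {"offset": [-0.86, -0.609, -0.133], "rotation": [0, 0, 0.436], "claw": 0.5}, {"offset": [-0.86, -0.609, -0.133], "rotation": [0, 0, 0.436], "claw": 0.5}])

```text
clock: 1.18
tcp_pos: [0.3797, 0.4502, 0.3203]
orientation: [-1.808, -2.569, 0.001]
contact_force: [0.5, 0.1, 1.3]
grip_width: 0.0429
gripper_force: 0.0
```

drive_tool(rows=[{"offset": [-0.991, -0.006, 0], "rotation": [0, 0, 0.436], "claw": 0.5}, {"offset": [-0.991, -0.006, 0], "rotation": [0, 0, 0.436], "claw": 0.5}, {"offset": [-0.991, -0.006, 0], "rotation": [0, 0, 0.436], "claw": 0.5}, {"offset": [-0.991, -0.006, 0], "rotation": [0, 0, 0.436], "claw": 0.5}, {"offset": [-0.991, -0.006, 0], "rotation": [0, 0, 0.436], "claw": 0.5}, {"offset": [-0.991, -0.006, 0], "rotation": [0, 0, 0.436], "claw": 0.5}, {"offset": [-0.991, -0.006, 0], "rotation": [0, 0, 0.436], "claw": 0.5}, {"offset": [-0.991, -0.006, 0], "rotation": [0, 0, 0.436], "claw": 0.5}])

```text
clock: 1.85
tcp_pos: [0.4297, 0.3104, 0.3204]
orientation: [2.721, 1.571, -0.001]
contact_force: [-1.1, 0.1, -0.4]
grip_width: 0.0426
gripper_force: 0.0
```

drive_tool(rows=[{"offset": [-0.742, 0.582, 0], "rotation": [0, 0, 0.262], "claw": 0.5}, {"offset": [-0.742, 0.582, 0], "rotation": [0, 0, 0.262], "claw": 0.5}, {"offset": [-0.742, 0.582, 0], "rotation": [0, 0, 0.262], "claw": 0.5}, {"offset": [-0.742, 0.582, 0], "rotation": [0, 0, 0.262], "claw": 0.5}, {"offset": [-0.742, 0.582, 0], "rotation": [0, 0, 0.262], "claw": 0.5}, {"offset": [-0.742, 0.582, 0], "rotation": [0, 0, 0.262], "claw": 0.5}])

```text
clock: 2.35
tcp_pos: [0.45, 0.1699, 0.3208]
orientation: [-3.032, -0.819, -0.0]
contact_force: [-0.5, 1.0, 0.5]
grip_width: 0.0428
gripper_force: 0.0
```

drive_tool(rows=[{"offset": [-0.409, 0.842, 0], "rotation": [0, 0, 0.208], "claw": 0.5}, {"offset": [-0.409, 0.842, 0], "rotation": [0, 0, 0.208], "claw": 0.5}, {"offset": [-0.409, 0.842, 0], "rotation": [0, 0, 0.208], "claw": 0.5}, {"offset": [-0.409, 0.842, 0], "rotation": [0, 0, 0.208], "claw": 0.5}, {"offset": [-0.409, 0.842, 0], "rotation": [0, 0, 0.208], "claw": 0.5}])

```text
clock: 2.77
tcp_pos: [0.4603, 0.0275, 0.3209]
orientation: [3.137, 0.168, 0.001]
contact_force: [0.1, 1.1, 0.5]
grip_width: 0.0427
gripper_force: 0.0
```

drive_tool(rows=[{"offset": [0.028, 0.975, 0], "rotation": [0, 0, 0], "claw": 0.5}, {"offset": [0.028, 0.975, 0], "rotation": [0, 0, 0], "claw": 0.5}, {"offset": [0.028, 0.975, 0], "rotation": [0, 0, 0], "claw": 0.5}, {"offset": [0.028, 0.975, 0], "rotation": [0, 0, 0], "claw": 0.5}, {"offset": [0.028, 0.975, 0], "rotation": [0, 0, 0], "claw": 0.5}])

```text
clock: 3.18
tcp_pos: [0.4808, -0.1176, 0.3209]
orientation: [3.135, 0.172, 0.001]
contact_force: [0.2, 1.5, -0.2]
grip_width: 0.0427
gripper_force: 0.0
```

drive_tool(rows=[{"offset": [0.038, 0.889, 0.467], "rotation": [0, 0, 0], "claw": 0.5}, {"offset": [0.038, 0.889, 0.467], "rotation": [0, 0, 0], "claw": 0.5}, {"offset": [0.038, 0.889, 0.467], "rotation": [0, 0, 0], "claw": 0.5}, {"offset": [0.038, 0.889, 0.467], "rotation": [0, 0, 0], "claw": 0.5}, {"offset": [0.038, 0.889, 0.467], "rotation": [0, 0, 0], "claw": 0.5}, {"offset": [0.038, 0.889, 0.467], "rotation": [0, 0, 0], "claw": 0.5}])

```text
clock: 3.68
tcp_pos: [0.5006, -0.2453, 0.2491]
orientation: [-3.136, -0.176, 0.005]
contact_force: [0.7, 0.0, -0.6]
grip_width: 0.0425
gripper_force: 0.0
```

drive_tool(rows=[{"offset": [0, 0, 0.967], "rotation": [0, 0, 0], "claw": 0.5}, {"offset": [0, 0, 0.967], "rotation": [0, 0, 0], "claw": 0.5}, {"offset": [0, 0, 0.967], "rotation": [0, 0, 0], "claw": 0.5}, {"offset": [0, 0, 0.967], "rotation": [0, 0, 0], "claw": 0.5}, {"offset": [0, 0, 0.967], "rotation": [0, 0, 0], "claw": 0.5}, {"offset": [0, 0, 0.967], "rotation": [0, 0, 0], "claw": 0.5}])

```text
clock: 4.18
tcp_pos: [0.5009, -0.2441, 0.1055]
orientation: [-3.135, -0.177, 0.002]
contact_force: [1.1, 0.2, 1.2]
grip_width: 0.0427
gripper_force: 0.0
```

```bash
python3 - <<'E'
from h import *
from bench import *
o=get_obs();R=Ro.from_rotvec(o["orientation"]);print(o["tcp_pos"],o["joints"].round(2))
g=grab_frame("scene");cv2.imwrite("pics/s1.png",cv2.resize(g["frame"][170:320,230:430,::-1],None,fx=4,fy=4))
E
```

```text
[ 0.5009254  -0.2440675   0.10547162] [-0.22  0.55  0.75  1.98 -0.52  0.81 -0.63]
```

View pics/s1.png

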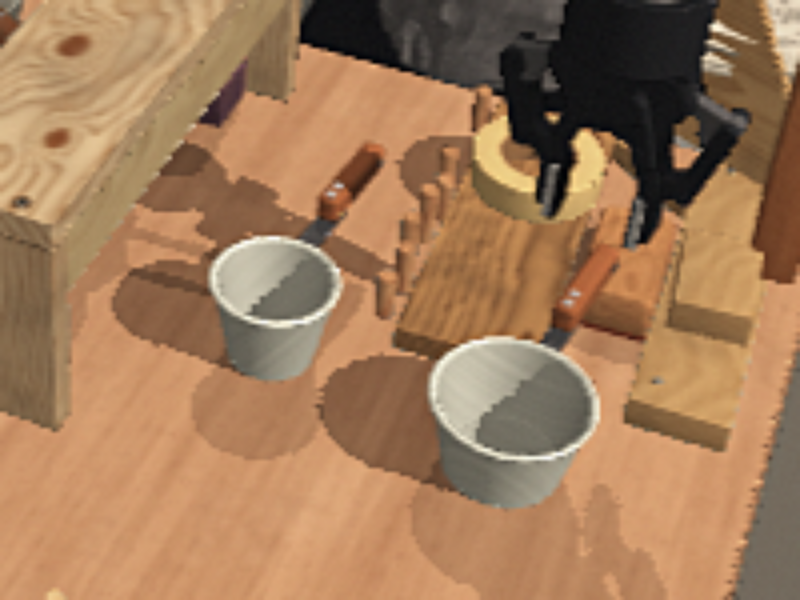

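The picture shows the fingers straddling the medium handle (~590,280). Descending and gripping.

drive_tool(rows=[{"offset": [0, 0.018, 0.15], "rotation": [0, 0, 0], "claw": 0.5}, {"offset": [0, 0.018, 0.3], "rotation": [0, 0, 0], "claw": 0.5}, {"offset": [0, 0.018, 0.387], "rotation": [0, 0, 0], "claw": 0.5}, {"offset": [0, 0.018, 0.387], "rotation": [0, 0, 0], "claw": 0.5}, {"offset": [0, 0.018, 0.387], "rotation": [0, 0, 0], "claw": 0.3}, {"offset": [0, 0.018, 0.387], "rotation": [0, 0, 0], "claw": 0}, {"offset": [0, 0.018, 0.387], "rotation": [0, 0, 0], "claw": 0}, {"offset": [0, 0.018, 0.387], "rotation": [0, 0, 0], "claw": 0}, {"offset": [0, 0.018, 0.387], "rotation": [0, 0, 0], "claw": 0}, {"offset": [0, 0.018, 0.387], "rotation": [0, 0, 0], "claw": 0}, {"offset": [0, 0.018, 0.387], "rotation": [0, 0, 0], "claw": 0}], force=100)

```text
clock: 5.15
tcp_pos: [0.5016, -0.2496, 0.0489]
orientation: [3.137, 0.17, 0.004]
contact_force: [0.5, 1.4, 6.5]
grip_width: 0.0127
gripper_force: 98.0
```

drive_tool(rows=[{"offset": [0, 0, -0.05], "rotation": [0, 0, 0], "claw": 0}, {"offset": [0, 0, -0.15], "rotation": [0, 0, 0], "claw": 0}, {"offset": [0, 0, -0.3], "rotation": [0, 0, 0], "claw": 0}, {"offset": [0, 0, -0.5], "rotation": [0, 0, 0], "claw": 0}, {"offset": [0, 0, -0.7], "rotation": [0, 0, 0], "claw": 0}, {"offset": [0, 0, -0.9], "rotation": [0, 0, 0], "claw": 0}, {"offset": [0, 0, -1], "rotation": [0, 0, 0], "claw": 0}, {"offset": [0, 0, -1], "rotation": [0, 0, 0], "claw": 0}])

```text
clock: 5.82
tcp_pos: [0.5018, -0.2506, 0.2013]
orientation: [3.135, 0.168, 0.01]
contact_force: [0.5, 0.1, -2.2]
grip_width: 0.0127
gripper_force: 97.7
```

drive_tool(rows=[{"offset": [0, 0, -0.1], "rotation": [0, 0, 0], "claw": 0}, {"offset": [0, 0, -0.3], "rotation": [0, 0, 0], "claw": 0}, {"offset": [0, 0, -0.5], "rotation": [0, 0, 0], "claw": 0}, {"offset": [0, 0, -0.7], "rotation": [0, 0, 0], "claw": 0}, {"offset": [0, 0, -0.85], "rotation": [0, 0, 0], "claw": 0}, {"offset": [0, 0, -0.85], "rotation": [0, 0, 0], "claw": 0}, {"offset": [0, 0, -0.85], "rotation": [0, 0, 0], "claw": 0}])

```text
clock: 6.4
tcp_pos: [0.5002, -0.2492, 0.3248]
orientation: [-3.137, -0.169, -0.001]
contact_force: [-0.7, -0.0, -3.4]
grip_width: 0.013
gripper_force: 98.0
```

```bash
cat >> h.py <<'E'
def rel(n="x"):
    from bench import get_obs,grab_frame
    o=get_obs();R=Ro.from_rotvec(o["orientation"]);p=o["tcp_pos"]
    y=R.as_matrix()[:,1];print("tcp",p.round(4),"psi",np.degrees(np.arctan2(y[1],y[0])).round(1),"z",R.as_matrix()[:,2].round(3),"j",o["joints"].round(2),"F",o["contact_force"].round(1))
    return p,R
E
python3 - <<'E'
from h import *
from bench import *
p,R=rel()
for n in("top","scene"):
    g=grab_frame(n);cv2.imwrite(f"pics/{n}2.png",g["frame"][:,:,::-1]);X=cloud(g)
    H=p[2]+.019+(.054-.066)
    print(n,pan(X,np.array([.407,-.26]),H,.0435,g["frame"]))
nav(p,R,[(.51,-.11,.35,-83.8),(.52,.035,.35,-82),(.52,.18,.35,-82),(.595,.285,.35,-82)])
E
```

```text
tcp [ 0.5002 -0.2492  0.3248] psi -83.8 z [ 0.001  0.    -1.   ] j [-0.41  0.29  0.96  1.76 -0.25  1.22 -0.85] F [-0.7 -0.  -3.4]
top ({'c': array([ 0.4052, -0.2568]), 'r': np.float64(0.0443), 'n': 456, 'zr': np.float64(0.3282)}, [(57, array([ 0.5277, -0.2428,  0.3437]), 'top', np.float64(0.3449), 'az', np.float64(6.5), 'axis', np.float64(128.5), 'd', np.float64(0.1233)), (92, array([ 0.4799, -0.2481,  0.3442]), 'top', np.float64(0.3455), 'az', np.float64(6.6), 'axis', np.float64(-162.4), 'd', np.float64(0.0752))])
scene ({'c': array([ 0.4038, -0.2598]), 'r': np.float64(0.0444), 'n': 349, 'zr': np.float64(0.3284)}, [(96, array([ 0.4915, -0.2497,  0.346 ]), 'top', np.float64(0.3464), 'az', np.float64(6.5), 'axis', np.float64(-165.2), 'd', np.float64(0.0883))])
(0.51, -0.11, 0.35, -83.8) off [0.165, -0.916, -0.167] rot [-0.0, -0.0, -0.0] rows>= 3.4
(0.52, 0.035, 0.35, -82) off [0.171, -0.954, 0.0] rot [0.0, 0.0, -0.016] rows>= 3.5
(0.52, 0.18, 0.35, -82) off [0.135, -0.957, 0.0] rot [0.0, 0.0, 0.0] rows>= 3.5
(0.595, 0.285, 0.35, -82) off [0.593, -0.624, 0.0] rot [0.0, 0.0, 0.0] rows>= 3.1
```

drive_tool(rows=[{"offset": [0.03, -0.15, -0.05], "rotation": [0, 0, 0], "claw": 0}, {"offset": [0.08, -0.4, -0.1], "rotation": [0, 0, 0], "claw": 0}, {"offset": [0.12, -0.65, -0.167], "rotation": [0, 0, 0], "claw": 0}, {"offset": [0.165, -0.916, -0.167], "rotation": [0, 0, 0], "claw": 0}, {"offset": [0.165, -0.916, -0.167], "rotation": [0, 0, 0], "claw": 0}])

```text
clock: 6.92
tcp_pos: [0.5109, -0.1, 0.3481]
orientation: [-3.132, -0.189, 0.004]
contact_force: [-0.0, 1.1, -2.6]
grip_width: 0.0124
gripper_force: 98.2
```

drive_tool(rows=[{"offset": [0.04, -0.22, 0], "rotation": [0, 0, 0], "claw": 0}, {"offset": [0.08, -0.45, 0], "rotation": [0, 0, 0], "claw": 0}, {"offset": [0.12, -0.7, 0], "rotation": [0, 0, -0.01], "claw": 0}, {"offset": [0.171, -0.954, 0], "rotation": [0, 0, -0.016], "claw": 0}, {"offset": [0.171, -0.954, 0], "rotation": [0, 0, -0.016], "claw": 0}])

```text
clock: 7.33
tcp_pos: [0.5195, 0.0447, 0.3477]
orientation: [-3.131, -0.24, 0.005]
contact_force: [1.0, 1.4, -3.0]
grip_width: 0.0129
gripper_force: 98.3
```

drive_tool(rows=[{"offset": [0.04, -0.22, 0], "rotation": [0, 0, 0], "claw": 0}, {"offset": [0.08, -0.45, 0], "rotation": [0, 0, -0.01], "claw": 0}, {"offset": [0.12, -0.7, 0], "rotation": [0, 0, -0.016], "claw": 0}, {"offset": [0.135, -0.957, 0], "rotation": [0, 0, -0.016], "claw": 0}, {"offset": [0.135, -0.957, 0], "rotation": [0, 0, -0.016], "claw": 0}, {"offset": [0.135, -0.957, 0], "rotation": [0, 0, -0.016], "claw": 0}])

```text
clock: 7.83
tcp_pos: [0.5189, 0.1825, 0.3477]
orientation: [3.127, 0.278, -0.005]
contact_force: [0.5, -0.6, -1.5]
grip_width: 0.0127
gripper_force: 98.4
```

```bash
python3 - <<'E'
from h import *
p,R=rel()
nav(p,R,[(.595,.284,.30,-80)])
E
```

```text
tcp [0.5189 0.1825 0.3477] psi -79.8 z [-0.003 -0.003 -1.   ] j [-1.09  0.21  0.76  1.74 -0.15  1.26 -1.68] F [ 0.5 -0.6 -1.5]
(0.595, 0.284, 0.3, -80) off [0.62, -0.577, 0.314] rot [0.001, 0.002, 0.001] rows>= 3.2
```

drive_tool(rows=[{"offset": [0.12, -0.12, 0.06], "rotation": [0, 0, 0], "claw": 0}, {"offset": [0.3, -0.28, 0.15], "rotation": [0, 0, 0], "claw": 0}, {"offset": [0.46, -0.43, 0.24], "rotation": [0, 0, 0], "claw": 0}, {"offset": [0.62, -0.577, 0.314], "rotation": [0, 0, 0], "claw": 0}, {"offset": [0.62, -0.577, 0.314], "rotation": [0, 0, 0], "claw": 0}, {"offset": [0.62, -0.577, 0.314], "rotation": [0, 0, 0], "claw": 0}, {"offset": [0.62, -0.577, 0.314], "rotation": [0, 0, 0], "claw": 0}])

```text
clock: 8.42
tcp_pos: [0.5973, 0.2786, 0.3018]
orientation: [3.128, 0.265, -0.003]
contact_force: [-0.1, 0.1, -1.6]
grip_width: 0.0133
gripper_force: 98.4
```

drive_tool(rows=[{"offset": [0, 0, 0.15], "rotation": [0, 0, 0], "claw": 0}, {"offset": [0, 0, 0.35], "rotation": [0, 0, 0], "claw": 0}, {"offset": [0, 0, 0.55], "rotation": [0, 0, 0], "claw": 0}, {"offset": [0, 0, 0.75], "rotation": [0, 0, 0], "claw": 0}, {"offset": [0, 0, 0.9], "rotation": [0, 0, 0], "claw": 0}, {"offset": [0, 0, 1], "rotation": [0, 0, 0], "claw": 0}, {"offset": [0, 0, 1], "rotation": [0, 0, 0], "claw": 0}, {"offset": [0, 0, 1], "rotation": [0, 0, 0], "claw": 0}])

```text
clock: 9.08
tcp_pos: [0.597, 0.2794, 0.1535]
orientation: [3.13, 0.266, -0.001]
contact_force: [-0.5, 0.5, -2.2]
grip_width: 0.0131
gripper_force: 98.3
```

```bash
python3 - <<'E'
from h import *
from bench import *
p,R=rel()
for n in("top","scene"):
    g=grab_frame(n);cv2.imwrite(f"pics/{n}3.png",g["frame"][:,:,::-1]);X=cloud(g)
    H=p[2]+.019+(.054-.0675)
    print(n,H,pan(X,np.array([.5,.2685]),H,.0435,g["frame"]),pan(X,np.array([.5,.2685]),.05,.0525,g["frame"]))
E
```

```text
tcp [0.597  0.2794 0.1535] psi -80.3 z [-0.    -0.001 -1.   ] j [-0.97  0.6   0.63  1.7  -0.41  0.98 -1.59] F [-0.5  0.5 -2.2]
top 0.159007136888592 ({'c': array([0.5027, 0.2643]), 'r': np.float64(0.0441), 'n': 409, 'zr': np.float64(0.1574)}, [(91, array([0.5811, 0.2776, 0.174 ]), 'top', np.float64(0.1757), 'az', np.float64(9.7), 'axis', np.float64(-151.6), 'd', np.float64(0.0795))]) ({'c': array([0.4996, 0.2698]), 'r': np.float64(0.0527), 'n': 208, 'zr': np.float64(0.0496)}, [(174, array([0.4683, 0.1763, 0.0655]), 'top', np.float64(0.0673), 'az', np.float64(-108.5), 'axis', np.float64(71.3), 'd', np.float64(0.0986)), (436, array([0.4216, 0.1966, 0.0593]), 'top', np.float64(0.0601), 'az', np.float64(-136.8), 'axis', np.float64(131.6), 'd', np.float64(0.107))])
scene 0.159007136888592 ({'c': array([0.5033, 0.2622]), 'r': np.float64(0.0439), 'n': 199, 'zr': np.float64(0.1582)}, [(36, array([0.5825, 0.2746, 0.1746]), 'top', np.float64(0.1771), 'az', np.float64(8.9), 'axis', np.float64(-146.3), 'd', np.float64(0.0802))]) ({'c': array([0.5   , 0.2668]), 'r': np.float64(0.0525), 'n': 200, 'zr': np.float64(0.0494)}, [(40, array([0.4722, 0.1904, 0.0658]), 'top', np.float64(0.0676), 'az', np.float64(-110.0), 'axis', np.float64(-112.9), 'd', np.float64(0.0813)), (246, array([0.416 , 0.2011, 0.0597]), 'top', np.float64(0.0606), 'az', np.float64(-142.0), 'axis', np.float64(149.9), 'd', np.float64(0.1067))])
```

drive_tool(rows=[{"offset": [-0.015, -0.036, 0.06], "rotation": [0, 0, 0], "claw": 0}, {"offset": [-0.015, -0.036, 0.15], "rotation": [0, 0, 0], "claw": 0}, {"offset": [-0.015, -0.036, 0.25], "rotation": [0, 0, 0], "claw": 0}, {"offset": [-0.015, -0.036, 0.28], "rotation": [0, 0, 0], "claw": 0}, {"offset": [-0.015, -0.036, 0.28], "rotation": [0, 0, 0], "claw": 0}, {"offset": [-0.015, -0.036, 0.28], "rotation": [0, 0, 0], "claw": 0}, {"offset": [-0.015, -0.036, 0.28], "rotation": [0, 0, 0], "claw": 0}])

```text
clock: 9.77
tcp_pos: [0.5945, 0.2861, 0.1116]
orientation: [-3.13, -0.269, -0.002]
contact_force: [-0.4, 0.5, -1.5]
grip_width: 0.0129
gripper_force: 98.3
```

```bash
python3 - <<'E'
from h import *
from bench import *
p,R=rel()
for n in("top","scene"):
    g=grab_frame(n);cv2.imwrite(f"pics/{n}4.png",g["frame"][:,:,::-1]);X=cloud(g)
    H=p[2]+.019+(.054-.069)
    print(n,H,pan(X,np.array([.5,.2685]),H,.0435,g["frame"])[0],pan(X,np.array([.5,.2685]),.05,.0525,g["frame"])[0])
E
```

```text
tcp [0.5945 0.2861 0.1116] psi -80.2 z [ 0.001  0.    -1.   ] j [-0.96  0.65  0.6   1.72 -0.45  0.91 -1.57] F [-0.4  0.5 -1.5]
top 0.11557762261125265 {'c': array([0.5   , 0.2709]), 'r': np.float64(0.0439), 'n': 384, 'zr': np.float64(0.1152)} {'c': array([0.4997, 0.27  ]), 'r': np.float64(0.0528), 'n': 204, 'zr': np.float64(0.0498)}
scene 0.11557762261125265 {'c': array([0.5002, 0.2684]), 'r': np.float64(0.0436), 'n': 208, 'zr': np.float64(0.1153)} {'c': array([0.5  , 0.267]), 'r': np.float64(0.0522), 'n': 133, 'zr': np.float64(0.0499)}
```

drive_tool(rows=[{"offset": [0, 0.007, 0.05], "rotation": [0, 0, 0], "claw": 0}, {"offset": [0, 0.007, 0.12], "rotation": [0, 0, 0], "claw": 0}, {"offset": [0, 0.007, 0.19], "rotation": [0, 0, 0], "claw": 0}, {"offset": [0, 0.007, 0.26], "rotation": [0, 0, 0], "claw": 0}, {"offset": [0, 0.007, 0.3], "rotation": [0, 0, 0], "claw": 0}, {"offset": [0, 0.007, 0.33], "rotation": [0, 0, 0], "claw": 0}, {"offset": [0, 0.007, 0.35], "rotation": [0, 0, 0], "claw": 0}, {"offset": [0, 0.007, 0.36], "rotation": [0, 0, 0], "claw": 0}, {"offset": [0, 0.007, 0.37], "rotation": [0, 0, 0], "claw": 0}, {"offset": [0, 0.007, 0.37], "rotation": [0, 0, 0], "claw": 0}])

```text
clock: 10.7
tcp_pos: [0.5943, 0.2851, 0.0556]
orientation: [-3.13, -0.27, -0.0]
contact_force: [-0.1, -0.1, -1.5]
grip_width: 0.0127
gripper_force: 98.4
```

Not yet in contact (force unchanged); the last few millimetres slowly.

drive_tool(rows=[{"offset": [0, 0, 0.006], "rotation": [0, 0, 0], "claw": 0}, {"offset": [0, 0, 0.012], "rotation": [0, 0, 0], "claw": 0}, {"offset": [0, 0, 0.016], "rotation": [0, 0, 0], "claw": 0}, {"offset": [0, 0, 0.02], "rotation": [0, 0, 0], "claw": 0}, {"offset": [0, 0, 0.02], "rotation": [0, 0, 0], "claw": 0}])

```text
clock: 11.12
tcp_pos: [0.5947, 0.2852, 0.0532]
orientation: [-3.129, -0.269, -0.002]
contact_force: [0.0, -0.9, 2.9]
grip_width: 0.0128
gripper_force: 99.1
```

Contact felt (+4 N). Opening and rising.

drive_tool(rows=[{"offset": [0, 0, 0.005], "rotation": [0, 0, 0], "claw": 0.1}, {"offset": [0, 0, 0.005], "rotation": [0, 0, 0], "claw": 0.25}, {"offset": [0, 0, 0.005], "rotation": [0, 0, 0], "claw": 0.45}, {"offset": [0, 0, 0.005], "rotation": [0, 0, 0], "claw": 0.5}, {"offset": [0, 0, 0.005], "rotation": [0, 0, 0], "claw": 0.5}, {"offset": [0, 0, 0.005], "rotation": [0, 0, 0], "claw": 0.5}])

```text
clock: 11.62
tcp_pos: [0.5939, 0.285, 0.0515]
orientation: [3.13, 0.269, -0.001]
contact_force: [0.2, 0.1, 0.1]
grip_width: 0.0428
gripper_force: 0.0
```

drive_tool(rows=[{"offset": [0, 0, -0.1], "rotation": [0, 0, 0], "claw": 0.5}, {"offset": [0, 0, -0.3], "rotation": [0, 0, 0], "claw": 0.5}, {"offset": [0, 0, -0.55], "rotation": [0, 0, 0], "claw": 0.5}, {"offset": [0, 0, -0.8], "rotation": [0, 0, 0], "claw": 0.5}, {"offset": [0, 0, -1], "rotation": [0, 0, 0], "claw": 0.5}, {"offset": [0, 0, -1], "rotation": [0, 0, 0], "claw": 0.5}])

```text
clock: 12.12
tcp_pos: [0.598, 0.2857, 0.2101]
orientation: [-3.125, -0.268, -0.017]
contact_force: [0.9, -0.8, 0.3]
grip_width: 0.0427
gripper_force: 0.0
```

```bash
python3 - <<'E'
from h import *
from bench import *
p,R=rel()
for n in("top","scene"):
    g=grab_frame(n);cv2.imwrite(f"pics/{n}5.png",g["frame"][:,:,::-1]);X=cloud(g)
    print(n,pan(X,np.array([.5,.2685]),.058,.0435,g["frame"]),pan(X,np.array([.5,.2685]),.05,.0525,g["frame"])[0],pan(X,np.array([.3923,-.104]),.058,.0355,g["frame"]))
nav(p,R,[(.535,.175,.35,-82),(.52,.03,.35,-82),(.50,-.09,.25,-82),(.4868,-.0915,.11,-82)])
E
```

```text
tcp [0.598  0.2857 0.2101] psi -80.2 z [ 0.01   0.006 -1.   ] j [-1.    0.54  0.67  1.65 -0.38  1.07 -1.62] F [ 0.9 -0.8  0.3]
top ({'c': array([0.4999, 0.27  ]), 'r': np.float64(0.0444), 'n': 374, 'zr': np.float64(0.0571)}, [(174, array([0.597 , 0.2856, 0.0735]), 'top', np.float64(0.0752), 'az', np.float64(9.2), 'axis', np.float64(-170.4), 'd', np.float64(0.0983)), (68, array([0.4707, 0.1798, 0.0673]), 'top', np.float64(0.068), 'az', np.float64(-108.0), 'axis', np.float64(-107.3), 'd', np.float64(0.0948))]) {'c': array([0.4994, 0.269 ]), 'r': np.float64(0.0513), 'n': 511, 'zr': np.float64(0.0498)} ({'c': array([ 0.3927, -0.1021]), 'r': np.float64(0.0362), 'n': 284, 'zr': np.float64(0.0572)}, [(174, array([ 0.4896, -0.088 ,  0.0734]), 'top', np.float64(0.0751), 'az', np.float64(8.3), 'axis', np.float64(-172.1), 'd', np.float64(0.0979))])
scene ({'c': array([0.4998, 0.2669]), 'r': np.float64(0.0441), 'n': 214, 'zr': np.float64(0.0573)}, [(74, array([0.5959, 0.281 , 0.0732]), 'top', np.float64(0.0754), 'az', np.float64(8.3), 'axis', np.float64(-167.7), 'd', np.float64(0.0972)), (23, ar
[... 264 characters left out ...]
 'r': np.float64(0.0359), 'n': 251, 'zr': np.float64(0.0579)}, [(115, array([ 0.4879, -0.0938,  0.0738]), 'top', np.float64(0.0757), 'az', np.float64(7.3), 'axis', np.float64(-171.2), 'd', np.float64(0.0965)), (19, array([ 0.275 , -0.0484,  0.0762]), 'top', np.float64(0.0815), 'az', np.float64(153.8), 'axis', np.float64(-168.4), 'd', np.float64(0.1306))])
(0.535, 0.175, 0.35, -82) off [-0.529, 0.652, -0.941] rot [-0.002, -0.005, 0.016] rows>= 4.5
(0.52, 0.03, 0.35, -82) off [-0.234, 0.943, 0.0] rot [0.0, 0.0, 0.0] rows>= 3.5
(0.5, -0.09, 0.25, -82) off [-0.243, 0.774, 0.667] rot [0.0, 0.0, 0.0] rows>= 3.8
(0.4868, -0.0915, 0.11, -82) off [-0.089, -0.002, 0.933] rot [0.0, 0.0, 0.0] rows>= 3.4
```

View pics/top5.png

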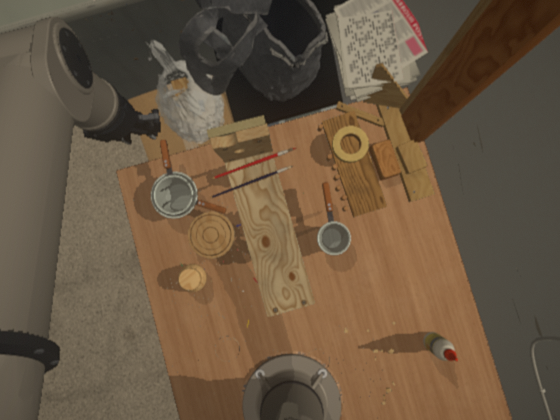

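The medium pan sits home (both rims concentric at (175,195)); its handle points up at (165,150). Now the small one at (334,238).

drive_tool(rows=[{"offset": [-0.1, 0.1, -0.941], "rotation": [0, 0, 0], "claw": 0.5}, {"offset": [-0.1, 0.1, -0.941], "rotation": [0, 0, 0], "claw": 0.5}, {"offset": [-0.1, 0.1, -0.941], "rotation": [0, 0, 0], "claw": 0.5}, {"offset": [-0.529, 0.652, -0.941], "rotation": [-0.002, -0.005, 0.016], "claw": 0.5}, {"offset": [-0.529, 0.652, -0.941], "rotation": [-0.002, -0.005, 0.016], "claw": 0.5}, {"offset": [-0.529, 0.652, -0.941], "rotation": [-0.002, -0.005, 0.016], "claw": 0.5}, {"offset": [-0.529, 0.652, -0.941], "rotation": [-0.002, -0.005, 0.016], "claw": 0.5}])

```text
clock: 12.8
tcp_pos: [0.531, 0.1684, 0.3435]
orientation: [3.13, 0.207, -0.018]
contact_force: [1.5, -0.6, 0.7]
grip_width: 0.0426
gripper_force: 0.0
```

drive_tool(rows=[{"offset": [-0.234, 0.943, 0], "rotation": [0, 0, 0], "claw": 0.5}, {"offset": [-0.234, 0.943, 0], "rotation": [0, 0, 0], "claw": 0.5}, {"offset": [-0.234, 0.943, 0], "rotation": [0, 0, 0], "claw": 0.5}, {"offset": [-0.234, 0.943, 0], "rotation": [0, 0, 0], "claw": 0.5}, {"offset": [-0.234, 0.943, 0], "rotation": [0, 0, 0], "claw": 0.5}])

```text
clock: 13.22
tcp_pos: [0.5163, 0.0239, 0.3435]
orientation: [3.129, 0.205, -0.017]
contact_force: [-0.3, -0.3, 0.2]
grip_width: 0.0427
gripper_force: 0.0
```

drive_tool(rows=[{"offset": [-0.243, 0.774, 0.2], "rotation": [0, 0, 0], "claw": 0.5}, {"offset": [-0.243, 0.774, 0.2], "rotation": [0, 0, 0], "claw": 0.5}, {"offset": [-0.243, 0.774, 0.2], "rotation": [0, 0, 0], "claw": 0.5}, {"offset": [-0.243, 0.774, 0.667], "rotation": [0, 0, 0], "claw": 0.5}, {"offset": [-0.243, 0.774, 0.667], "rotation": [0, 0, 0], "claw": 0.5}, {"offset": [-0.243, 0.774, 0.667], "rotation": [0, 0, 0], "claw": 0.5}, {"offset": [-0.243, 0.774, 0.667], "rotation": [0, 0, 0], "claw": 0.5}])

```text
clock: 13.8
tcp_pos: [0.4958, -0.0897, 0.2436]
orientation: [3.128, 0.22, -0.022]
contact_force: [0.7, 0.4, 1.7]
grip_width: 0.0427
gripper_force: 0.0
```

```bash
python3 - <<'E'
from h import *
p,R=rel()
nav(p,R,[(.4866,-.0911,.12,-82.2),(.4866,-.0911,.051,-82.2)])
E
```

```text
tcp [ 0.4958 -0.0897  0.2436] psi -82.0 z [-0.014 -0.007 -1.   ] j [-0.71  0.25  0.9   1.98 -0.22  1.03 -1.13] F [0.7 0.4 1.7]
(0.4866, -0.0911, 0.12, -82.2) off [-0.05, -0.003, 0.825] rot [0.002, 0.007, 0.002] rows>= 3.0
(0.4866, -0.0911, 0.051, -82.2) off [0.0, 0.0, 0.46] rot [0.0, 0.0, 0.0] rows>= 1.7
```

drive_tool(rows=[{"offset": [-0.05, -0.003, 0.825], "rotation": [0.002, 0.007, 0], "claw": 0.5}, {"offset": [-0.05, -0.003, 0.825], "rotation": [0.002, 0.007, 0], "claw": 0.5}, {"offset": [-0.05, -0.003, 0.825], "rotation": [0.002, 0.007, 0], "claw": 0.5}, {"offset": [-0.05, -0.003, 0.825], "rotation": [0.002, 0.007, 0], "claw": 0.5}, {"offset": [-0.05, -0.003, 0.825], "rotation": [0.002, 0.007, 0], "claw": 0.5}, {"offset": [-0.05, -0.003, 0.825], "rotation": [0.002, 0.007, 0], "claw": 0.5}, {"offset": [-0.05, -0.003, 0.825], "rotation": [0.002, 0.007, 0], "claw": 0.5}])

```text
clock: 14.38
tcp_pos: [0.4909, -0.0917, 0.1239]
orientation: [-3.134, -0.221, -0.015]
contact_force: [1.0, -0.2, 0.0]
grip_width: 0.0427
gripper_force: 0.0
```

```bash
python3 - <<'E'
from h import *
from bench import *
p,R=rel()
nav(p,R,[(.4866,-.0911,.051,-82.2)])
g=grab_frame("scene");cv2.imwrite("pics/s6.png",cv2.resize(g["frame"][150:300,220:420,::-1],None,fx=4,fy=4))
E
```

```text
tcp [ 0.4909 -0.0917  0.1239] psi -81.9 z [ 0.009  0.001 -1.   ] j [-0.56  0.42  0.78  2.11 -0.43  0.76 -0.94] F [ 1.  -0.2  0. ]
(0.4866, -0.0911, 0.051, -82.2) off [-0.032, -0.008, 0.486] rot [0.0, -0.005, 0.002] rows>= 1.8
```

View pics/s6.png

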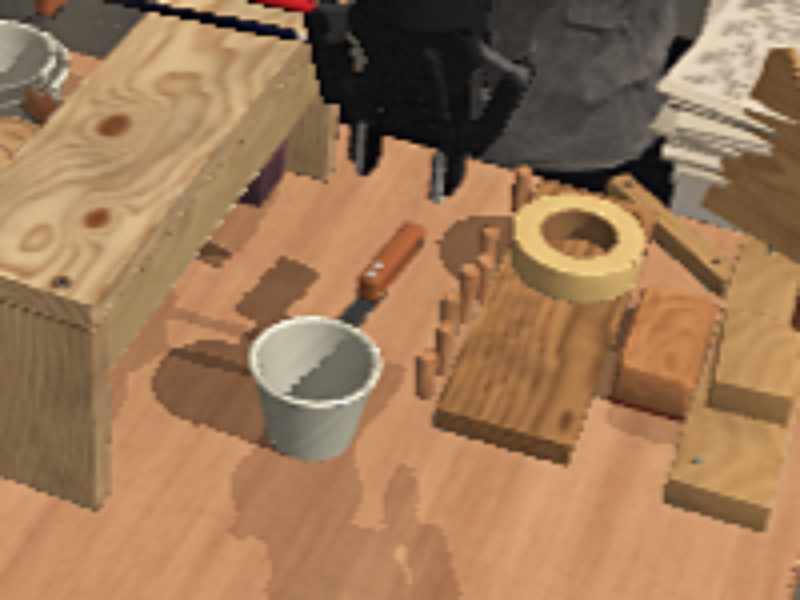

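Fingers straddle the small handle (~400,250). Descend and grip.

drive_tool(rows=[{"offset": [-0.025, -0.006, 0.15], "rotation": [0, -0.003, 0], "claw": 0.5}, {"offset": [-0.025, -0.006, 0.3], "rotation": [0, -0.003, 0], "claw": 0.5}, {"offset": [-0.025, -0.006, 0.42], "rotation": [0, -0.003, 0], "claw": 0.5}, {"offset": [-0.025, -0.006, 0.475], "rotation": [0, -0.003, 0], "claw": 0.5}, {"offset": [-0.025, -0.006, 0.475], "rotation": [0, -0.003, 0], "claw": 0.5}, {"offset": [-0.025, -0.006, 0.475], "rotation": [0, -0.003, 0], "claw": 0.5}])

```text
clock: 14.93
tcp_pos: [0.4855, -0.0915, 0.0508]
orientation: [3.134, 0.219, -0.001]
contact_force: [0.0, -0.6, 0.4]
grip_width: 0.0425
gripper_force: 0.0
```

```bash
python3 -c "
from h import *
p,R=rel();nav(p,R,[(.4866,-.0911,.051,-82.2)])"
```

```text
tcp [ 0.4855 -0.0915  0.0508] psi -82.0 z [-0. -0. -1.] j [-0.45  0.54  0.65  2.15 -0.56  0.62 -0.83] F [ 0.  -0.6  0.4]
(0.4866, -0.0911, 0.051, -82.2) off [0.008, -0.001, -0.001] rot [0.0, 0.0, 0.002] rows>= 0.0
```

drive_tool(rows=[{"offset": [0, 0, 0], "rotation": [0, 0, 0], "claw": 0.3}, {"offset": [0, 0, 0], "rotation": [0, 0, 0], "claw": 0}, {"offset": [0, 0, 0], "rotation": [0, 0, 0], "claw": 0}, {"offset": [0, 0, 0], "rotation": [0, 0, 0], "claw": 0}, {"offset": [0, 0, 0], "rotation": [0, 0, 0], "claw": 0}, {"offset": [0, 0, 0], "rotation": [0, 0, 0], "claw": 0}, {"offset": [0, 0, 0], "rotation": [0, 0, 0], "claw": 0}], force=100)

```text
clock: 15.52
tcp_pos: [0.4859, -0.0913, 0.0505]
orientation: [3.134, 0.22, 0.001]
contact_force: [1.6, 1.2, 5.8]
grip_width: 0.0131
gripper_force: 98.0
```

drive_tool(rows=[{"offset": [0, 0, -0.05], "rotation": [0, 0, 0], "claw": 0}, {"offset": [0, 0, -0.15], "rotation": [0, 0, 0], "claw": 0}, {"offset": [0, 0, -0.3], "rotation": [0, 0, 0], "claw": 0}, {"offset": [0, 0, -0.5], "rotation": [0, 0, 0], "claw": 0}, {"offset": [0, 0, -0.7], "rotation": [0, 0, 0], "claw": 0}, {"offset": [0, 0, -0.9], "rotation": [0, 0, 0], "claw": 0}, {"offset": [0, 0, -1], "rotation": [0, 0, 0], "claw": 0}, {"offset": [0, 0, -1], "rotation": [0, 0, 0], "claw": 0}])

```text
clock: 16.18
tcp_pos: [0.4864, -0.0918, 0.2029]
orientation: [-3.134, -0.219, -0.005]
contact_force: [0.7, -0.9, -0.6]
grip_width: 0.013
gripper_force: 97.7
```

drive_tool(rows=[{"offset": [0, 0, -0.1], "rotation": [0, 0, 0], "claw": 0}, {"offset": [0, 0, -0.3], "rotation": [0, 0, 0], "claw": 0}, {"offset": [0, 0, -0.5], "rotation": [0, 0, 0], "claw": 0}, {"offset": [0, 0, -0.7], "rotation": [0, 0, 0], "claw": 0}, {"offset": [0, 0, -0.85], "rotation": [0, 0, 0], "claw": 0}, {"offset": [0, 0, -0.95], "rotation": [0, 0, 0], "claw": 0}, {"offset": [0, 0, -0.95], "rotation": [0, 0, 0], "claw": 0}, {"offset": [0, 0, -0.95], "rotation": [0, 0, 0], "claw": 0}])

```text
clock: 16.85
tcp_pos: [0.4847, -0.091, 0.3415]
orientation: [-3.133, -0.22, 0.004]
contact_force: [-0.1, -0.1, -1.2]
grip_width: 0.013
gripper_force: 98.0
```

```bash
python3 - <<'E'
from h import *
from bench import *
p,R=rel()
for n in("top","scene"):
    g=grab_frame(n);X=cloud(g)
    H=p[2]+.019+(.058-.070)
    print(n,H,pan(X,p[:2]+np.array([-.094,-.012]),H,.0355,g["frame"]))
nav(p,R,[(.505,.05,.36,-82),(.49,.19,.36,-50),(.47,.28,.36,-10),(.447,.345,.30,35)])
E
```

```text
tcp [ 0.4847 -0.091   0.3415] psi -82.0 z [-0.002  0.    -1.   ] j [-0.84  0.08  0.97  1.87 -0.07  1.23 -1.27] F [-0.1 -0.1 -1.2]
top 0.3484579169889795 None
scene 0.3484579169889795 ({'c': array([ 0.3905, -0.1058]), 'r': np.float64(0.0358), 'n': 315, 'zr': np.float64(0.3475)}, [(67, array([ 0.4721, -0.0939,  0.3638]), 'top', np.float64(0.3653), 'az', np.float64(8.3), 'axis', np.float64(-154.6), 'd', np.float64(0.0825))])
(0.505, 0.05, 0.36, -82) off [0.265, -0.912, -0.124] rot [-0.0, 0.001, 0.0] rows>= 3.4
(0.49, 0.19, 0.36, -50) off [0.031, -0.938, 0.0] rot [0.0, 0.0, -0.279] rows>= 4.5
(0.47, 0.28, 0.36, -10) off [0.284, -0.545, 0.0] rot [0.0, 0.0, -0.349] rows>= 5.6
(0.447, 0.345, 0.3, 35) off [0.4, -0.226, 0.4] rot [0.0, 0.0, -0.393] rows>= 6.3
```

drive_tool(rows=[{"offset": [0.04, -0.15, -0.03], "rotation": [0, 0, 0], "claw": 0}, {"offset": [0.1, -0.35, -0.06], "rotation": [0, 0, 0], "claw": 0}, {"offset": [0.18, -0.6, -0.1], "rotation": [0, 0, 0], "claw": 0}, {"offset": [0.23, -0.8, -0.124], "rotation": [0, 0, 0], "claw": 0}, {"offset": [0.265, -0.912, -0.124], "rotation": [0, 0, 0], "claw": 0}])

```text
clock: 17.37
tcp_pos: [0.5051, 0.0542, 0.3595]
orientation: [3.133, 0.227, -0.006]
contact_force: [0.6, 0.7, -1.7]
grip_width: 0.0131
gripper_force: 98.0
```

drive_tool(rows=[{"offset": [0.005, -0.12, 0], "rotation": [0, 0, -0.03], "claw": 0}, {"offset": [0.01, -0.3, 0], "rotation": [0, 0, -0.07], "claw": 0}, {"offset": [0.015, -0.48, 0], "rotation": [0, 0, -0.12], "claw": 0}, {"offset": [0.02, -0.66, 0], "rotation": [0, 0, -0.17], "claw": 0}, {"offset": [0.025, -0.8, 0], "rotation": [0, 0, -0.22], "claw": 0}, {"offset": [0.031, -0.938, 0], "rotation": [0, 0, -0.279], "claw": 0}])

```text
clock: 17.87
tcp_pos: [0.4896, 0.19, 0.3593]
orientation: [2.948, 1.084, -0.007]
contact_force: [0.2, -0.6, -1.1]
grip_width: 0.0133
gripper_force: 98.0
```

drive_tool(rows=[{"offset": [0.04, -0.08, 0], "rotation": [0, 0, -0.05], "claw": 0}, {"offset": [0.08, -0.16, 0], "rotation": [0, 0, -0.1], "claw": 0}, {"offset": [0.12, -0.24, 0], "rotation": [0, 0, -0.15], "claw": 0}, {"offset": [0.16, -0.32, 0], "rotation": [0, 0, -0.2], "claw": 0}, {"offset": [0.2, -0.4, 0], "rotation": [0, 0, -0.25], "claw": 0}, {"offset": [0.24, -0.48, 0], "rotation": [0, 0, -0.3], "claw": 0}, {"offset": [0.284, -0.545, 0], "rotation": [0, 0, -0.349], "claw": 0}])

```text
clock: 18.45
tcp_pos: [0.4699, 0.2793, 0.3592]
orientation: [-2.4, -2.026, 0.007]
contact_force: [0.6, -0.7, -1.0]
grip_width: 0.0128
gripper_force: 98.0
```

```bash
python3 -c "
from h import *
p,R=rel();nav(p,R,[(.447,.345,.30,35)])"
```

```text
tcp [0.4699 0.2793 0.3592] psi -9.7 z [-0.004 -0.002 -1.   ] j [-1.14  0.18  0.58  1.72 -0.1   1.28 -0.71] F [ 0.6 -0.7 -1. ]
(0.447, 0.345, 0.3, 35) off [0.407, -0.223, 0.395] rot [-0.002, 0.001, -0.39] rows>= 6.2
```

drive_tool(rows=[{"offset": [0.05, -0.03, 0.05], "rotation": [0, 0, -0.05], "claw": 0}, {"offset": [0.1, -0.06, 0.1], "rotation": [0, 0, -0.1], "claw": 0}, {"offset": [0.15, -0.09, 0.15], "rotation": [0, 0, -0.15], "claw": 0}, {"offset": [0.2, -0.12, 0.2], "rotation": [0, 0, -0.2], "claw": 0}, {"offset": [0.25, -0.15, 0.25], "rotation": [0, 0, -0.25], "claw": 0}, {"offset": [0.3, -0.18, 0.3], "rotation": [0, 0, -0.3], "claw": 0}, {"offset": [0.36, -0.2, 0.35], "rotation": [0, 0, -0.35], "claw": 0}, {"offset": [0.407, -0.223, 0.395], "rotation": [0, 0, -0.39], "claw": 0}, {"offset": [0.407, -0.223, 0.395], "rotation": [0, 0, -0.39], "claw": 0}])

```text
clock: 19.2
tcp_pos: [0.4466, 0.3457, 0.2986]
orientation: [-1.449, -2.784, 0.009]
contact_force: [0.1, -0.3, -2.3]
grip_width: 0.0133
gripper_force: 97.9
```

drive_tool(rows=[{"offset": [0, 0, 0.1], "rotation": [0, 0, 0], "claw": 0}, {"offset": [0, 0, 0.25], "rotation": [0, 0, 0], "claw": 0}, {"offset": [0, 0, 0.4], "rotation": [0, 0, 0], "claw": 0}, {"offset": [0, 0, 0.55], "rotation": [0, 0, 0], "claw": 0}, {"offset": [0, 0, 0.7], "rotation": [0, 0, 0], "claw": 0}, {"offset": [0, 0, 0.85], "rotation": [0, 0, 0], "claw": 0}, {"offset": [0, 0, 0.93], "rotation": [0, 0, 0], "claw": 0}, {"offset": [0, 0, 0.93], "rotation": [0, 0, 0], "claw": 0}, {"offset": [0, 0, 0.93], "rotation": [0, 0, 0], "claw": 0}])

```text
clock: 19.95
tcp_pos: [0.4481, 0.3448, 0.1619]
orientation: [-1.46, -2.78, 0.004]
contact_force: [-0.4, 1.0, -1.0]
grip_width: 0.0131
gripper_force: 97.9
```

```bash
cat > chk.py <<'E'
from h import *
from bench import *
p,R=rel()
a=np.arctan2(*R.as_matrix()[:2,1][::-1])+np.pi/2
c=p[:2]-.095*np.array([np.cos(a),np.sin(a)]);H=p[2]+.019+(.058-.070)
S=[]
for n in("top","scene"):
    g=grab_frame(n);cv2.imwrite(f"pics/{n}7.png",g["frame"][:,:,::-1]);X=cloud(g)
    s=pan(X,c,H,.0355,g["frame"]);m=pan(X,np.array([.5,.2685]),.058,.0435,g["frame"])
    print(n,H,s,m and m[0])
    if s and m: d=m[0]["c"]-s[0]["c"];print("shift",d,"frac",(R.inv().apply([*d,0])/.15).round(3))
E
python3 chk.py
```

```text
tcp [0.4481 0.3448 0.1619] psi 34.6 z [-0.002 -0.002 -1.   ] j [-1.08  0.4   0.39  1.91 -0.19  0.88  0.02] F [-0.4  1.  -1. ]
top 0.16889450987991222 ({'c': array([0.5002, 0.2685]), 'r': np.float64(0.0362), 'n': 358, 'zr': np.float64(0.168)}, [(81, array([0.4566, 0.3329, 0.1848]), 'top', np.float64(0.1865), 'az', np.float64(124.1), 'axis', np.float64(-78.9), 'd', np.float64(0.0778))]) {'c': array([0.5005, 0.2708]), 'r': np.float64(0.0451), 'n': 224, 'zr': np.float64(0.0577)}
shift [0.0003 0.0023] frac [ 0.011  0.01  -0.   ]
scene 0.16889450987991222 ({'c': array([0.5012, 0.2663]), 'r': np.float64(0.0358), 'n': 190, 'zr': np.float64(0.1688)}, [(41, array([0.432 , 0.3598, 0.1841]), 'top', np.float64(0.1868), 'az', np.float64(126.5), 'axis', np.float64(-69.5), 'd', np.float64(0.1163)), (34, array([0.4556, 0.3263, 0.1833]), 'top', np.float64(0.1864), 'az', np.float64(127.3), 'axis', np.float64(-70.8), 'd', np.float64(0.0753))]) {'c': array([0.5001, 0.2669]), 'r': np.float64(0.0441), 'n': 212, 'zr': np.float64(0.0571)}
shift [-0.0011  0.0006] frac [ 0.007 -0.004  0.   ]
```

drive_tool(rows=[{"offset": [0.009, 0.002, 0.06], "rotation": [0, 0, 0], "claw": 0}, {"offset": [0.009, 0.002, 0.15], "rotation": [0, 0, 0], "claw": 0}, {"offset": [0.009, 0.002, 0.24], "rotation": [0, 0, 0], "claw": 0}, {"offset": [0.009, 0.002, 0.3], "rotation": [0, 0, 0], "claw": 0}, {"offset": [0.009, 0.002, 0.3], "rotation": [0, 0, 0], "claw": 0}, {"offset": [0.009, 0.002, 0.3], "rotation": [0, 0, 0], "claw": 0}])

```text
clock: 20.55
tcp_pos: [0.4473, 0.3469, 0.1169]
orientation: [-1.458, -2.781, 0.002]
contact_force: [0.4, 0.2, -0.4]
grip_width: 0.0132
gripper_force: 97.9
```

```bash
python3 chk.py
```

```text
tcp [0.4473 0.3469 0.1169] psi 34.7 z [-0.002 -0.001 -1.   ] j [-1.06  0.46  0.37  1.94 -0.23  0.79  0.05] F [ 0.4  0.2 -0.4]
top 0.12392425192401457 ({'c': array([0.4996, 0.2706]), 'r': np.float64(0.0361), 'n': 318, 'zr': np.float64(0.1231)}, [(73, array([0.4556, 0.3348, 0.1398]), 'top', np.float64(0.1419), 'az', np.float64(124.4), 'axis', np.float64(98.9), 'd', np.float64(0.0777))]) {'c': array([0.5008, 0.272 ]), 'r': np.float64(0.0459), 'n': 221, 'zr': np.float64(0.0575)}
shift [0.0012 0.0014] frac [ 0.003  0.012 -0.   ]
scene 0.12392425192401457 ({'c': array([0.4997, 0.2683]), 'r': np.float64(0.0359), 'n': 176, 'zr': np.float64(0.1235)}, [(41, array([0.4306, 0.3633, 0.1381]), 'top', np.float64(0.1414), 'az', np.float64(126.1), 'axis', np.float64(-70.2), 'd', np.float64(0.1174)), (29, array([0.4546, 0.3285, 0.1385]), 'top', np.float64(0.1414), 'az', np.float64(126.9), 'axis', np.float64(-81.2), 'd', np.float64(0.0752))]) {'c': array([0.5002, 0.2667]), 'r': np.float64(0.044), 'n': 154, 'zr': np.float64(0.0574)}
shift [ 0.0005 -0.0016] frac [-0.011 -0.003  0.   ]
```

drive_tool(rows=[{"offset": [-0.003, 0.004, 0.05], "rotation": [0, 0, 0], "claw": 0}, {"offset": [-0.003, 0.004, 0.12], "rotation": [0, 0, 0], "claw": 0}, {"offset": [-0.003, 0.004, 0.19], "rotation": [0, 0, 0], "claw": 0}, {"offset": [-0.003, 0.004, 0.26], "rotation": [0, 0, 0], "claw": 0}, {"offset": [-0.003, 0.004, 0.3], "rotation": [0, 0, 0], "claw": 0}, {"offset": [-0.003, 0.004, 0.33], "rotation": [0, 0, 0], "claw": 0}, {"offset": [-0.003, 0.004, 0.35], "rotation": [0, 0, 0], "claw": 0}, {"offset": [-0.003, 0.004, 0.36], "rotation": [0, 0, 0], "claw": 0}, {"offset": [-0.003, 0.004, 0.36], "rotation": [0, 0, 0], "claw": 0}])

```text
clock: 21.4
tcp_pos: [0.448, 0.3468, 0.0627]
orientation: [-1.458, -2.781, 0.002]
contact_force: [0.3, 0.6, -2.1]
grip_width: 0.0131
gripper_force: 98.0
```

drive_tool(rows=[{"offset": [0, 0, 0.006], "rotation": [0, 0, 0], "claw": 0}, {"offset": [0, 0, 0.012], "rotation": [0, 0, 0], "claw": 0}, {"offset": [0, 0, 0.018], "rotation": [0, 0, 0], "claw": 0}, {"offset": [0, 0, 0.018], "rotation": [0, 0, 0], "claw": 0}, {"offset": [0, 0, 0.018], "rotation": [0, 0, 0], "claw": 0}])

```text
clock: 21.82
tcp_pos: [0.448, 0.3469, 0.0603]
orientation: [-1.458, -2.781, 0.002]
contact_force: [0.9, -0.2, -0.6]
grip_width: 0.0139
gripper_force: 98.0
```

drive_tool(rows=[{"offset": [0, 0, 0.006], "rotation": [0, 0, 0], "claw": 0}, {"offset": [0, 0, 0.012], "rotation": [0, 0, 0], "claw": 0}, {"offset": [0, 0, 0.012], "rotation": [0, 0, 0], "claw": 0}, {"offset": [0, 0, 0.012], "rotation": [0, 0, 0], "claw": 0}])

```text
clock: 22.15
tcp_pos: [0.4479, 0.3473, 0.0588]
orientation: [-1.458, -2.781, 0.001]
contact_force: [-1.7, 1.3, 4.5]
grip_width: 0.013
gripper_force: 98.9
```

Contact. Release and rise.

drive_tool(rows=[{"offset": [0, 0, 0], "rotation": [0, 0, 0], "claw": 0.1}, {"offset": [0, 0, 0], "rotation": [0, 0, 0], "claw": 0.25}, {"offset": [0, 0, 0], "rotation": [0, 0, 0], "claw": 0.45}, {"offset": [0, 0, 0], "rotation": [0, 0, 0], "claw": 0.5}, {"offset": [0, 0, 0], "rotation": [0, 0, 0], "claw": 0.5}, {"offset": [0, 0, 0], "rotation": [0, 0, 0], "claw": 0.5}])

```text
clock: 22.65
tcp_pos: [0.448, 0.3466, 0.0583]
orientation: [-1.458, -2.781, 0.002]
contact_force: [0.0, 0.1, -1.1]
grip_width: 0.043
gripper_force: 0.0
```

drive_tool(rows=[{"offset": [0, 0, -0.1], "rotation": [0, 0, 0], "claw": 0.5}, {"offset": [0, 0, -0.3], "rotation": [0, 0, 0], "claw": 0.5}, {"offset": [0, 0, -0.55], "rotation": [0, 0, 0], "claw": 0.5}, {"offset": [0, 0, -0.8], "rotation": [0, 0, 0], "claw": 0.5}, {"offset": [0, 0, -1], "rotation": [0, 0, 0], "claw": 0.5}, {"offset": [0, 0, -1], "rotation": [0, 0, 0], "claw": 0.5}, {"offset": [0, 0, -1], "rotation": [0, 0, 0], "claw": 0.5}])

```text
clock: 23.23
tcp_pos: [0.4491, 0.3477, 0.2102]
orientation: [-1.458, -2.782, -0.004]
contact_force: [-0.0, -0.0, -0.5]
grip_width: 0.0426
gripper_force: 0.0
```

```bash
python3 - <<'E'
from h import *
from bench import *
rel();c=np.array([.5,.2685])
for n in("top","scene"):
    g=grab_frame(n);X=cloud(g);cv2.imwrite(f"pics/{n}8.png",cv2.resize(g["frame"][120:280,110:270,::-1] if n=="top" else g["frame"][120:280,150:310,::-1],None,fx=3.7,fy=3.7))
    for H,r in((.066,.0355),(.058,.0435),(.05,.0525)):print(n,pan(X,c,H,r,g["frame"]))
    if n=="top":
        d=np.hypot(*(X[...,:2]-c).transpose(2,0,1));q=X[(d>.075)&(d<.125)&(X[...,2]>.062)&(X[...,2]<.1)]
        m=(d<.02);print("floor",np.median(X[m][:,2]))
E
```

```text
tcp [0.4491 0.3477 0.2102] psi 34.7 z [ 0.001  0.003 -1.   ] j [-1.1   0.34  0.42  1.86 -0.16  0.97 -0.01] F [-0.  -0.  -0.5]
top ({'c': array([0.4999, 0.2708]), 'r': np.float64(0.0364), 'n': 307, 'zr': np.float64(0.0656)}, [(19, array([0.6193, 0.2915, 0.0756]), 'top', np.float64(0.0766), 'az', np.float64(9.8), 'axis', np.float64(161.6), 'd', np.float64(0.1211)), (52, array([0.5888, 0.2847, 0.0753]), 'top', np.float64(0.0762), 'az', np.float64(8.9), 'axis', np.float64(-169.2), 'd', np.float64(0.0899)), (183, array([0.4441, 0.3508, 0.0816]), 'top', np.float64(0.0835), 'az', np.float64(124.9), 'axis', np.float64(124.1), 'd', np.float64(0.0976))])
top ({'c': array([0.4996, 0.269 ]), 'r': np.float64(0.0432), 'n': 442, 'zr': np.float64(0.0579)}, [(177, array([0.5964, 0.2856, 0.0733]), 'top', np.float64(0.0751), 'az', np.float64(9.8), 'axis', np.float64(-170.8), 'd', np.float64(0.0982)), (71, array([0.4677, 0.175 , 0.0674]), 'top', np.float64(0.0679), 'az', np.float64(-108.8), 'axis', np.float64(75.1), 'd', np.float64(0.0992)), (201, array([0.444 , 0.3502, 0.0807]), 'top', np.float64(0.083
[... 1531 characters left out ...]
, np.float64(0.0767))])
scene ({'c': array([0.5049, 0.273 ]), 'r': np.float64(0.0515), 'n': 188, 'zr': np.float64(0.0504)}, [(85, array([0.5984, 0.2806, 0.0712]), 'top', np.float64(0.0753), 'az', np.float64(4.6), 'axis', np.float64(-167.6), 'd', np.float64(0.0938)), (84, array([0.4413, 0.3459, 0.0734]), 'top', np.float64(0.0779), 'az', np.float64(131.2), 'axis', np.float64(-56.3), 'd', np.float64(0.0967)), (45, array([0.4727, 0.1918, 0.0659]), 'top', np.float64(0.0677), 'az', np.float64(-111.6), 'axis', np.float64(-110.3), 'd', np.float64(0.0874)), (202, array([0.4196, 0.2018, 0.0596]), 'top', np.float64(0.0606), 'az', np.float64(-140.1), 'axis', np.float64(139.1), 'd', np.float64(0.1112))])
```

View pics/top8.png

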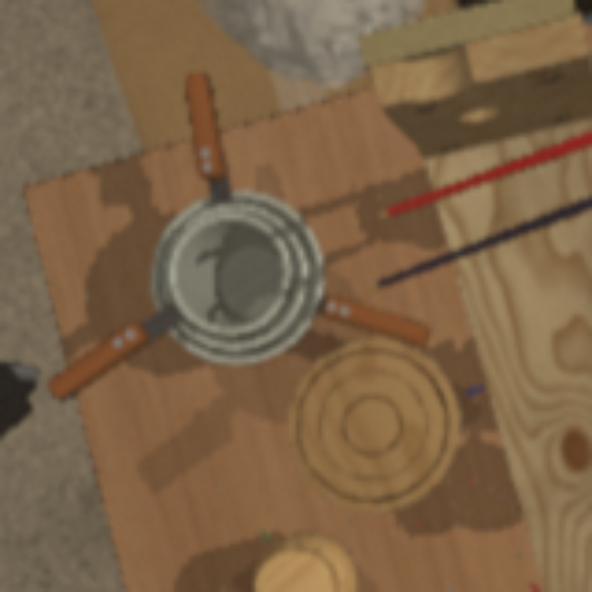

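The three pans are concentric around (235,280), rims at 50, 58 and 66 mm, with handles near -109°, 9° and 125°. All are home and the gripper is clear.

```bash
python3 -c "
from bench import *
print(hand_in())"
```

```text
the job is handed in; nothing more can be done
None
```

The job is handed in: the three pans are nested fully home with centres within about 2 mm and handles at about -109°, 9° and 125°, the largest pan did not move measurably, and no contact with the bystanders was seen; the final verdict was not shown.

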